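Clamp glued coasters in the screw press

TASK

Slide the wooden caddy with the freshly glued coasters by its handle between the guides of the screw press until it rests against the stop. Wind the crank clockwise until you feel the foot meet the block hidden down in the caddy, then add a quarter turn more - not much more, or the coasters are crushed - and let go, leaving the press clamped and the things around it where they are.

Things in the scene. Friction and masses are not known exactly. Their poses are not given: they have to be found in the camera images.
- press: Screw press, fixed. Beech board 170 x 340 x 12 mm (y -255 to +85), two steel posts 140 mm apart, green beam with its top at 172 mm. Origin: on the worktop under the screw axis; z up. The caddy goes in along the press's +y between aluminium guides (inner faces x = +-44.5 mm, y -50 to +45, flared mouth 125 mm wide at y = -90) up to a stop with its face at y = +41.5 mm.
- press_axis (a point): Point on the vertical screw axis at the height of the middle of the crank's hand knob (213 mm above the worktop); fixed; axes as the press's. The crank stays at this height while it turns.
- crank_knob (a point): Middle of the black upright hand knob on the end of the crank: 22 mm in diameter, 44 mm tall, free to spin on its pin, 60 mm from the screw axis; its foot lies 23 mm and the crank arm's top 26 mm below this point.
- crank (a joint): Crank angle in rad, 0 to 10.8, growing clockwise seen from above, which lowers the foot 40 mm a turn. At 0 the arm points along the press's +x and the foot's underside is 70 mm above the board. Steady friction of about 0.42 N m (7 N at the knob) in the screw; it stays where it is left.
- spindle: Steel spindle on the screw axis; moves straight down as the crank turns. Under it on a preloaded spring hangs the round foot, 44 mm in diameter. When the foot meets something, the crank's torque steps up by about 0.23 N m (4 N at the knob), then grows by 0.09 N m a quarter turn. Origin on the axis, 150 mm above the worktop at crank angle 0.
- caddy: Wooden open-topped caddy 82 x 82 x 46 mm, walls 5 mm, about 0.55 kg, standing on the front of the press's board. Origin: centre of its underside; z up; the handle points along its -y. In it lies a cork-faced pressing block, its top 19 to 31 mm above the caddy's underside (differs every time, not measured). Home, the origin lies on the screw axis.
- caddy_grip (a point): Place to take the caddy's dark wooden handle from above: middle of the bar, 165 mm from the caddy's centre, 32 mm above its underside. The bar is 20 mm wide, 18 mm high and ends 26 mm farther out.
- mug: White mug, 88 mm tall; bystander.
- salt: Salt shaker, 90 mm tall; bystander.
- jam: Jam jar, 108 mm tall; bystander.

How it is judged:
By the outcome, as a careful person would: the job done as asked, in the order asked, and still so for the second after the job is handed in, with the robot touching nothing.
It also fails if it takes over 72 s, if anything falls off the work surface, if the arm or the gripper's body presses on something with over 40 N, if the wrist force passes 120 N, or if a joint passes its speed limit or range.

ROBOT

A 6-joint arm with a two-finger parallel gripper is mounted at the origin on a cart in front of the work surface, level with it; the furniture and walls round the work are solid. World frame = base frame: x ahead of the robot, y to its left, z up, the work surface at z = 0. Lengths are in m, angles in rad, forces in N, time in s.
With the tool pointing down it reaches from about 0.375 to 0.75 m from the base axis. Payload 9 kg.
Tool frame: the origin (TCP) lies on the centre line of the jaws, within the pads' length; the fingertips stand 22 mm ahead of it and the grasp point (between the pads) lies 3 mm ahead of it; z points along the fingers, y is the direction in which the jaws open and shut (so a half turn about z gives the same grasp; the last joint's range is limited). The gripper opens to 85 mm and grips with 20 to 120 N. Pads are 22 mm wide; open, the fingers measure 114 mm over their backs; the gripper's body (76 mm by 85 mm) begins 54 mm behind the grasp point. The pads swing forward as they close: fully open they stand 13 mm farther back than shut.
Start: joints at [-1.55, 0.104, 0.097, 1.564, 0, 1.353], TCP at [0.142, -0.583, 0.253] pointing down, gripper open.
Joint ranges: [-2.99, 2.99], [-0.84, 1.86], [-1.1, 1.16], [-1.84, 2.11], [-1.51, 1.56], [-3.14, 3.14]. Speed limits (rad/s): [2.22, 2.22, 2.57, 3.14, 3.14, 3.14].

INTERFACE

Orientations are given as a 3x3 rotation matrix whose columns are the frame's x, y, z axes.
In Python, from bench import get_state, capture, get_calibration, job_done, spot_in, masks_of, landmark_of gives the robot as it stands.
- The arm moves only by the tool move_arm, never from a script. Its argument "increments" is a list of rows, each an object of numbers: "dx", "dy", "dz": the shift along the world's x, y, z in units of 30 mm (1.0 is 30 mm); "turn": the turn about the world's z in units of 6 degrees (1.0 is 6 degrees). In form: [{"dx": .., "dy": .., "dz": .., "turn": ..}, ...]. A call has 1 to 12 rows; each row shifts and turns the commanded pose from where the row before left it; what a row does not reach is not made up. A row lasts 1/8 s, in which the tool goes at most 62.5 mm and 10.7 degrees, less where a joint would pass 70% of its speed; a pose out of reach is approached as far as the arm can. A call is refused whole if a number of a shift passes 1 or a number of a turn 1, either way. A call with a gripper value outside its range is refused whole. "hand" is the finger opening in mm, from 0 to 85.4, set as the call begins (left out, the last holds). The fingers move at their own pace and stop on an object; "grip_force" is the grip in N (left out, the last holds). Time passes only in rows, so rows that do not move let the fingers close. It gives the time, the measured TCP pose, the force and the opening at its end, in the units of the state.
- get_state(): the state, without advancing time (a new reading comes with each control period).
- capture(name): name is "scene" or "top"; returns the picture (420x560x3 uint8, red, green, blue); there is no depth.
- get_calibration(name): a dict with "mtx" (3x3 intrinsics, pixels), "rvec" (rotation vector, rad) and "tvec" (3), from world to camera coordinates, as OpenCV has them. Camera axes: x right, y down, z forward; pixel columns grow to the right and rows downward; lengths in m; the calibration is good to about 2 mm. A picture is of the moment at which its call begins. get_calibration takes no time and is no camera call.
- job_done(): hands the job in, once; it reports no verdict.
Trained networks look in the newest picture that a camera, given by its name, has taken for a name from the list of things; names that differ only in an ending like _2 or _b are one class to them, and where a whole thing is asked for, a point or a joint stands for the part that bears it (a point fixed in the world has none). Each returns a list of dicts, best first, with "p" (0 to 1); they miss things now and then, are a little off and sometimes report something else, mostly with a low value. They report only what shows in the picture. A call takes as long as a camera call.
- spot_in(camera, target): "point" ([row, column] in pixels, amid what is visible of it).
- masks_of(camera, target): "region" (420x560 bool, what is visible of it) and "point" ([row, column] in pixels, amid what is visible of it).
- landmark_of(camera, target): "point" ([row, column] in pixels: a listed point, or the origin of a listed thing).
The state is a dict: "time_s": time; "joints": joint angles; "qvel": joint speeds; "joint_torque": joint torques, N m; "position": TCP position; "ee_rot": TCP orientation; "wrist_force": force on the tool from outside, world axes, zero at the start; "torque": the same for the moment, N m; "finger_gap": opening from 0.0 (shut) to 1.0 (fully open).
Only numpy, scipy, OpenCV 4.12 (cv2) and the standard library are available. Lean on these libraries where they do the work, as an engineer would, in place of code of your own. Each camera call takes 0.05 s, during which the arm holds its last target.

## Working session

There is one attempt and no reset: what is moved stays moved. The work goes in short steps, Python scripts to look and compute and a tool call to move; the robot and the scene stay as the last step left them, time stands still between calls to the robot, and variables do not carry over. Pictures are saved under pics/ and viewed, and the job is handed in when it is done.

Besides the shell and the picture viewer there is one more tool, called after "Request:" in YAML: its name, and indented under it one key for each argument. move_arm: Moves the arm, as the interface text tells. Its arguments: {"type":"object","properties":{"increments":{"type":"array"},"hand":{"type":"number"},"grip_force":{"type":"number"}},"required":["increments"]}

```bash
mkdir -p pics
cat > h.py <<'E'
import numpy as np, cv2
from bench import *
def cal(n):
    c=get_calibration(n); R,_=cv2.Rodrigues(np.array(c['rvec'],float)); return np.array(c['mtx'],float),R,np.array(c['tvec'],float).ravel()
def ray(n,rc):
    K,R,t=cal(n); d=R.T@np.linalg.inv(K)@np.array([rc[1],rc[0],1.]); return -R.T@t,d
def atz(n,rc,z):
    o,d=ray(n,rc); return o+d*(z-o[2])/d[2]
def proj(n,P):
    K,R,t=cal(n); p=K@(R@np.array(P,float)+t); return p[1]/p[2],p[0]/p[2]
def tri(a,b):
    o1,d1=ray('scene',a);o2,d2=ray('top',b)
    A=np.stack([d1,-d2],1); s=np.linalg.lstsq(A,o2-o1,rcond=None)[0]
    p,q=o1+d1*s[0],o2+d2*s[1]; return (p+q)/2,np.linalg.norm(p-q)
def save(n,f):
    im=capture(n); cv2.imwrite('pics/'+f,im[:,:,::-1].copy()); return im
E
python3 - <<'E'
from h import *
save('scene','s0.png');save('top','t0.png')
for n in ['scene','top']:
  print(n, ray(n,(210,280)))
  for t in ['press','press_axis','crank_knob','caddy','caddy_grip','spindle','mug','salt','jam']:
    r=landmark_of(n,t)[:2]; print(t,[(np.round(x['point'],1).tolist(),round(x['p'],2)) for x in r])
print(get_state())
E
```

```text
scene (array([ 0.25749269, -0.75436336,  0.72360994]), array([ 0.36860897,  0.6943013 , -0.61826214]))
press [([236.5, 219.2], 0.8)]
press_axis [([162.3, 210.2], 0.58)]
crank_knob [([173.9, 223.3], 0.75)]
caddy [([258.2, 243.5], 0.96)]
caddy_grip [([296.8, 267.0], 0.64)]
spindle [([190.3, 213.5], 0.98)]
mug [([311.9, 380.4], 0.95)]
salt [([218.1, 316.3], 0.67), ([258.2, 244.7], 0.18)]
jam [([198.1, 293.8], 0.88), ([217.7, 315.7], 0.67)]
top (array([ 0.47722968, -0.08915473,  1.33892111]), array([ 0.12094775, -0.00350916, -0.99269791]))
press [([266.8, 217.3], 0.73)]
press_axis [([262.0, 204.7], 0.75)]
crank_knob [([256.5, 232.9], 0.79)]
caddy [([264.5, 269.5], 0.59)]
caddy_grip []
spindle [([263.9, 207.6], 0.44), ([265.4, 219.4], 0.25)]
mug [([185.4, 384.2], 0.56), ([265.8, 209.7], 0.31)]
salt [([164.2, 252.1], 0.79), ([186.4, 386.5], 0.74)]
jam [([165.0, 205.9], 0.58)]
{'time_s': 1.0, 'joints': array([-1.54968931e+00,  1.04115961e-01,  9.72863986e-02,  1.56391316e+00,
        3.64846841e-05,  1.35308958e+00]), 'qvel': array([ 0.00014968, -0.00068204,  0.00072098,  0.00248434, -0.00069157,
        0.00059971]), 'joint_torque': array([-1.62279637e-03, -5.56761360e+01,  5.03780007e+01,  4.07726984e-04,
       -3.77207007e-04, -4.01371165e-05]), 'position': array([ 0.1419461 , -0.58298787,  0.25331384]), 'ee_rot': array([[ 9.71619262e-01,  2.36550223e-01,  3.76079629e-05],
       [ 2.36550225e-01, -9.71619261e-01, -5.28252942e-05],
       [ 2.40447860e-05,  6.02222454e-05, -9.99999998e-01]]), 'wrist_force': array([-0.35252129,  0.44066603,  0.31147074]), 'torque': array([ 0.02482588, -0.02944737, -0.03687399]), 'finger_gap': 1.000905639423449}
```

View pics/s0.png

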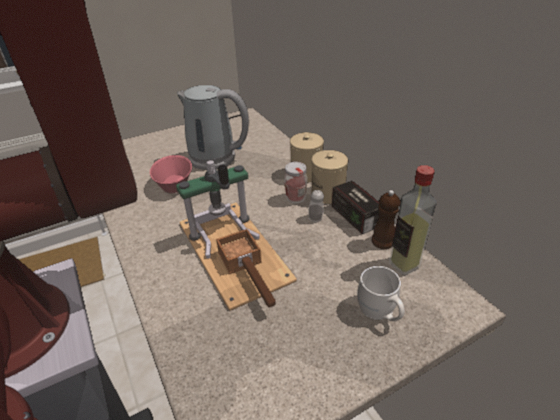

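View pics/t0.png

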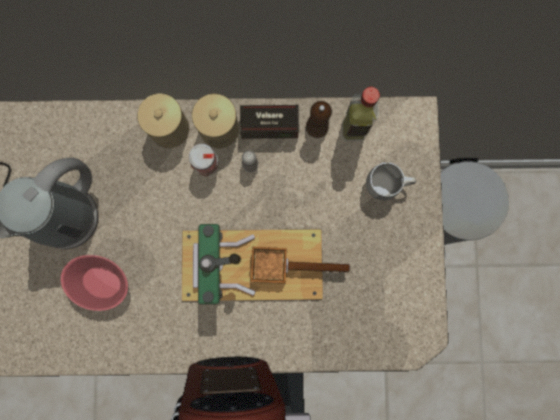

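Run:
```python
from h import *
for t,a,b in [('axis',(162.3,210.2),(262,204.7)),('knob',(173.9,223.3),(256.5,232.9)),('caddy',(258.2,243.5),(264.5,269.5)),('press',(236.5,219.2),(266.8,217.3)),('spindle',(190.3,213.5),(263.9,207.6)),('jam',(198.1,293.8),(165,205.9)),('salt',(218.1,316.3),(164.2,252.1)),('mug',(311.9,380.4),(186.4,386.5))]:
  print(t,*tri(a,b))
for s,z,n in [((236.5,219.2),0,'press'),((162.3,210.2),.213,'axis'),((173.9,223.3),.213,'knob'),((258.2,243.5),.012,'caddy'),((296.8,267),.044,'grip')]: print('scene',n,atz('scene',s,z))
for s,z,n in [((266.8,217.3),0,'press'),((262,204.7),.213,'axis'),((256.5,232.9),.213,'knob'),((264.5,269.5),.012,'caddy')]: print('top',n,atz('top',s,z))
```

```text
axis [0.50918542 0.06282452 0.21246748] 0.0005865749277338862
knob [0.51889153 0.00549052 0.208941  ] 0.0013854643373924316
caddy [ 0.51114883 -0.06826098  0.00669762] 0.009733125756306771
press [ 0.50338724  0.06290288 -0.0189074 ] 0.00045930366297131895
spindle [0.50777589 0.06750529 0.12917976] 0.001653562611072971
jam [ 0.75487248  0.09019742 -0.0033328 ] 0.003113012257326506
salt [ 0.75599071 -0.02602779  0.00146366] 0.00024458405516242194
mug [ 0.69815856 -0.36014806  0.00157758] 0.005734622227218345
scene press [0.49733803 0.04202083 0.        ]
scene axis [0.50920038 0.06187789 0.213     ]
scene knob [ 5.16175595e-01 -2.91795148e-04  2.13000000e-01]
scene caddy [ 0.51384244 -0.07490489  0.012     ]
scene grip [ 0.4962532  -0.23422871  0.044     ]
top press [0.50280717 0.06085413 0.        ]
top axis [0.50889107 0.06284196 0.213     ]
top knob [0.51939623 0.00493079 0.213     ]
top caddy [ 0.50645297 -0.06670124  0.012     ]
```

The scene shows the press at about column 215, row 210, with the caddy in front at (250, 243) and its handle toward (298, 268). In the top view the board covers columns 182-323, rows 230-301, with the handle tip at about (268, 349). Next I'll refine the press and caddy poses.

Run:
```python
from h import *
im=save('top','t1.png'); c=im[210:320,170:370]; cv2.imwrite('pics/t1z.png',cv2.resize(c,None,fx=4,fy=4,interpolation=cv2.INTER_CUBIC)[:,:,::-1])
im=save('scene','s1.png'); c=im[150:310,160:310]; cv2.imwrite('pics/s1z.png',cv2.resize(c,None,fx=3.7,fy=3.7,interpolation=cv2.INTER_CUBIC)[:,:,::-1])
for t in ['caddy','caddy_grip','press']:
  for n in ['top']:
    for m in masks_of(n,t)[:2]:
      r=m['region'].astype(np.uint8); ys,xs=np.nonzero(r); print(t,m['p'],m['point'],r.sum(),xs.min(),xs.max(),ys.min(),ys.max(),cv2.minAreaRect(np.stack([xs,ys],1).astype(np.float32)))
      cv2.imwrite(f'pics/m_{t}.png',r*255)
```

```text
caddy 0.74 [266.8, 276.7] 1818 251 349 247 283 ((300.0, 265.0), (36.0, 98.0), 90.0)
caddy_grip 0.93 [266.1, 278.1] 1744 251 349 247 282 ((300.0, 264.5), (35.0, 98.0), 90.0)
press 0.75 [265.1, 241.7] 8743 181 323 224 305 ((252.0, 264.5), (81.0, 142.0), 90.0)
```

View pics/t1z.png

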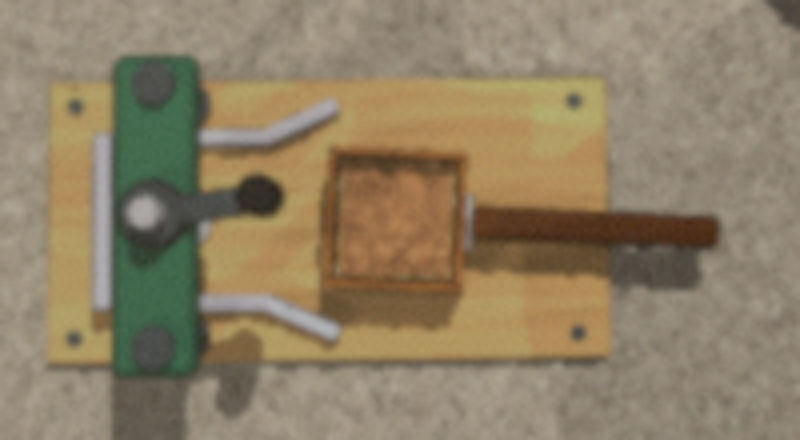

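View pics/s1z.png

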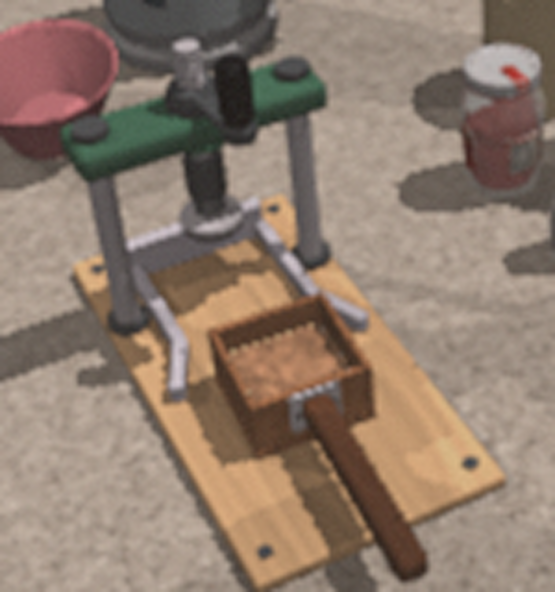

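Run:
```python
from h import *
def z(x,y,h): return atz('top',((y+.5)/4-.5+210,(x+.5)/4-.5+170),h)[:2]
def show(n,L,h):
  for p in L: print(n,p,np.round(z(*p,h),4))
C=np.array([z(*p,.012) for p in [(50,84),(604,78),(609,357),(47,364)]]); print(C)
c=C.mean(0); ydir=(C[0]+C[3]-C[1]-C[2]); ydir/=np.linalg.norm(ydir); print('board c',c,'ydir',ydir,'yaw',np.degrees(np.arctan2(-ydir[0],ydir[1])),'origin',c+ydir*.085)
show('beamend',[(156,58),(156,375)],.172)
show('posts',[(152,85),(152,345)],.176)
show('knob',[(260,194)],.235)
show('screwtop',[(142,212)],.23)
show('guide',[(200,145),(266,145),(200,297),(266,297)],.03)
show('handle',[(475,224),(717,231)],.053)
show('caddytop',[(331,150),(467,154),(464,291),(322,289)],.058)
show('stop',[(108,135),(108,310)],.03)
```

```text
[[ 0.59140577  0.14507952]
 [ 0.59067637 -0.19220968]
 [ 0.42253247 -0.19160186]
 [ 0.42287164  0.14573442]]
board c [ 0.50687156 -0.0232494 ] ydir [0.00158394 0.99999875] yaw -0.09075327282600677 origin [0.5070062  0.06175049]
beamend (156, 58) [0.5909 0.0601]
beamend (156, 375) [0.4229 0.0599]
posts (152, 85) [0.5761 0.0617]
posts (152, 345) [0.4387 0.0615]
knob (260, 194) [ 5.153e-01 -4.000e-04]
screwtop (142, 212) [0.5071 0.0597]
guide (200, 145) [0.5521 0.0519]
guide (266, 145) [0.5515 0.0124]
guide (200, 297) [0.4618 0.052 ]
guide (266, 297) [0.4612 0.0128]
handle (475, 224) [ 0.5023 -0.1116]
handle (717, 231) [ 0.4964 -0.2533]
caddytop (331, 150) [ 0.5465 -0.0278]
caddytop (467, 154) [ 0.5431 -0.1074]
caddytop (464, 291) [ 0.4635 -0.1045]
caddytop (322, 289) [ 0.4658 -0.022 ]
stop (108, 135) [0.5588 0.107 ]
stop (108, 310) [0.4548 0.1066]
```

Request:
move_arm:
  increments:
    - {"dx":0.99,"dy":0.98,"turn":1}
    - {"dx":0.99,"dy":0.98,"turn":1}
    - {"dx":0.99,"dy":0.98,"turn":1}
    - {"dx":0.99,"dy":0.98,"turn":1}
    - {"dx":0.99,"dy":0.98,"turn":1}
    - {"dx":0.99,"dy":0.98,"turn":1}
    - {"dx":0.99,"dy":0.98,"turn":1}
    - {"dx":0.99,"dy":0.98,"turn":1}
    - {"dx":0.99,"dy":0.98,"turn":1}
    - {"dx":0.99,"dy":0.98,"turn":1}
    - {"dx":0.99,"dy":0.98,"turn":1}
    - {"dx":0.99,"dy":0.98,"turn":1}
  hand: 55
  grip_force: 50

```text
schema error: expected keys dx, dy, dz, turn
```

Request:
move_arm:
  increments:
    - {"dz":-0.9,"turn":0.3}
    - {"dz":-0.9}
    - {"dz":-0.9}
    - {"dz":-0.8}

```text
schema error: expected keys dx, dy, dz, turn
```

Run:
```python
from h import *
s=get_state(); print(s['time_s'],s['position'],s['ee_rot'][:,1],s['joints'],s['finger_gap'])
im=save('top','t2.png'); c=im[200:320,220:370]; cv2.imwrite('pics/t2z.png',cv2.resize(c,None,fx=5,fy=5)[:,:,::-1])
im=save('scene','s2.png')
```

```text
1.25 [ 0.14195103 -0.58299025  0.25334155] [ 2.36582020e-01 -9.71611516e-01  1.01968493e-04] [-1.54968697e+00  1.04080146e-01  9.72986100e-02  1.56392119e+00
  4.89536426e-05  1.35305919e+00] 0.9983674250832194
```

View pics/s2.png

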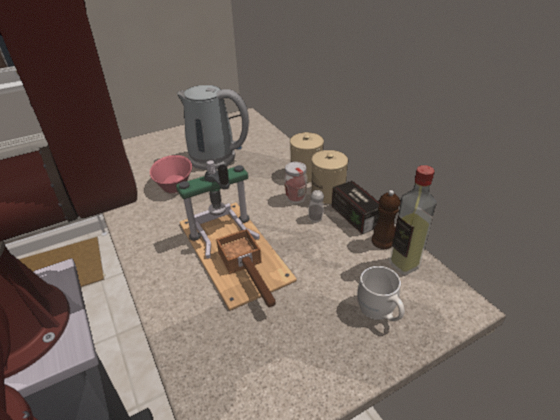

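The call was refused because every row needs all four keys, so nothing moved. I'll resend it.

Request:
move_arm:
  increments:
    - {"dx":0.99,"dy":0.98,"dz":0,"turn":1}
    - {"dx":0.99,"dy":0.98,"dz":0,"turn":1}
    - {"dx":0.99,"dy":0.98,"dz":0,"turn":1}
    - {"dx":0.99,"dy":0.98,"dz":0,"turn":1}
    - {"dx":0.99,"dy":0.98,"dz":0,"turn":1}
    - {"dx":0.99,"dy":0.98,"dz":0,"turn":1}
    - {"dx":0.99,"dy":0.98,"dz":0,"turn":1}
    - {"dx":0.99,"dy":0.98,"dz":0,"turn":1}
    - {"dx":0.99,"dy":0.98,"dz":0,"turn":1}
    - {"dx":0.99,"dy":0.98,"dz":0,"turn":1}
    - {"dx":0.99,"dy":0.98,"dz":0,"turn":1}
    - {"dx":0.99,"dy":0.98,"dz":0,"turn":1}
  hand: 55
  grip_force: 50

```text
time_s: 2.85
position: [0.4993, -0.2291, 0.2535]
ee_rot: [[0.072, 0.997, 0.0], [0.997, -0.072, -0.0], [-0.0, 0.0, -1.0]]
wrist_force: [0.1, 1.3, 0.9]
finger_gap: 0.642
```

Request:
move_arm:
  increments:
    - {"dx":0,"dy":0,"dz":-0.9,"turn":0.3}
    - {"dx":0,"dy":0,"dz":-0.9,"turn":0}
    - {"dx":0,"dy":0,"dz":-0.9,"turn":0}
    - {"dx":0,"dy":0,"dz":-0.8,"turn":0}

```text
time_s: 3.35
position: [0.4982, -0.23, 0.1473]
ee_rot: [[0.044, 0.999, -0.0], [0.999, -0.044, 0.0], [0.0, -0.0, -1.0]]
wrist_force: [-0.2, 0.5, -0.3]
finger_gap: 0.644
```

Run:
```python
from h import *
s=get_state(); print(s['time_s'],s['position'],s['ee_rot'][:,1],s['joints'],s['finger_gap'])
im=save('scene','s3.png')
```

```text
3.35 [ 0.49819757 -0.23003672  0.14730432] [ 9.99038408e-01 -4.38433140e-02 -1.53399243e-04] [-6.71019658e-01 -4.48776808e-02 -2.46671422e-01  1.36921705e+00
  3.45031163e-05  9.43634050e-01] 0.6443404467854713
```

View pics/s3.png

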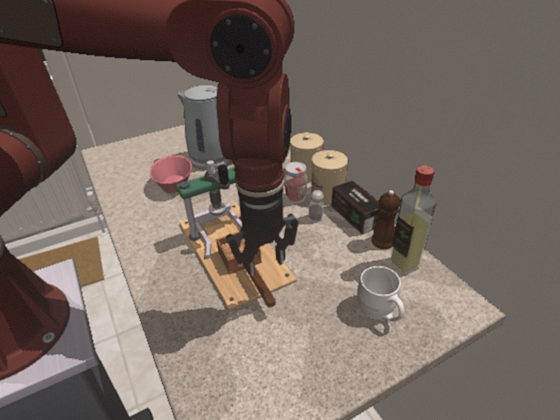

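The jaws straddle the handle, with fingers at about (250, 237) and (245, 283). I'll go down and grip.

Request:
move_arm:
  increments:
    - {"dx":0,"dy":0,"dz":-0.9,"turn":0}
    - {"dx":0,"dy":0,"dz":-0.9,"turn":0}
    - {"dx":0,"dy":0,"dz":-0.8,"turn":0}
    - {"dx":0,"dy":0,"dz":-0.4,"turn":0}
    - {"dx":0,"dy":0,"dz":-0.3,"turn":0}
    - {"dx":0,"dy":0,"dz":0,"turn":0}

```text
time_s: 4.15
position: [0.4983, -0.2302, 0.0494]
ee_rot: [[0.044, 0.999, -0.0], [0.999, -0.044, 0.0], [0.0, -0.0, -1.0]]
wrist_force: [0.3, -0.1, -0.1]
finger_gap: 0.645
```

Request:
move_arm:
  increments:
    - {"dx":0,"dy":0,"dz":0,"turn":0}
    - {"dx":0,"dy":0,"dz":0,"turn":0}
    - {"dx":0,"dy":0,"dz":0,"turn":0}
    - {"dx":0,"dy":0,"dz":0,"turn":0}
    - {"dx":0,"dy":0,"dz":0,"turn":0}
  hand: 0

```text
time_s: 4.78
position: [0.4987, -0.2306, 0.0498]
ee_rot: [[0.044, 0.999, 0.001], [0.999, -0.044, -0.001], [-0.001, 0.001, -1.0]]
wrist_force: [0.7, -2.5, 2.6]
finger_gap: 0.225
```

Run:
```python
from h import *
s=get_state(); print(s['time_s'],s['position'],s['ee_rot'][:,1],s['wrist_force'],s['torque'],s['finger_gap'])
im=save('scene','s4.png'); c=im[150:310,160:310]; cv2.imwrite('pics/s4z.png',cv2.resize(c,None,fx=3.7,fy=3.7)[:,:,::-1])
im=save('top','t4.png'); c=im[210:320,170:370]; cv2.imwrite('pics/t4z.png',cv2.resize(c,None,fx=4,fy=4,interpolation=cv2.INTER_CUBIC)[:,:,::-1])
```

```text
4.775 [ 0.49867552 -0.23062102  0.04977577] [ 9.99028363e-01 -4.40625487e-02  9.06510825e-04] [ 0.68805554 -2.52295441  2.55876166] [-0.33502067 -0.14316431 -0.03031293] 0.22492144039466708
```

View pics/s4z.png

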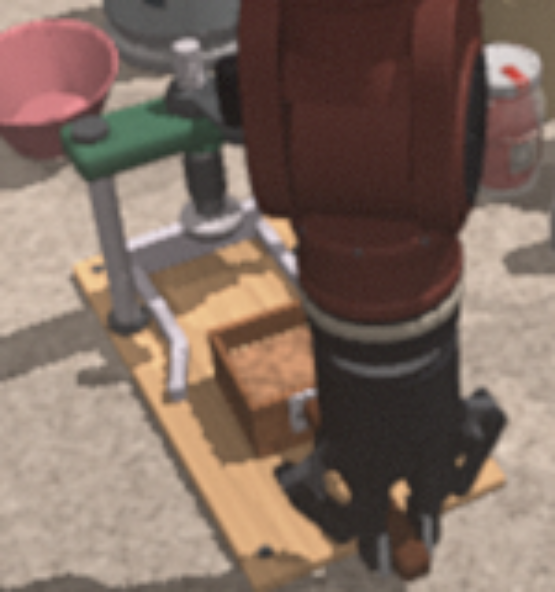

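View pics/t4z.png

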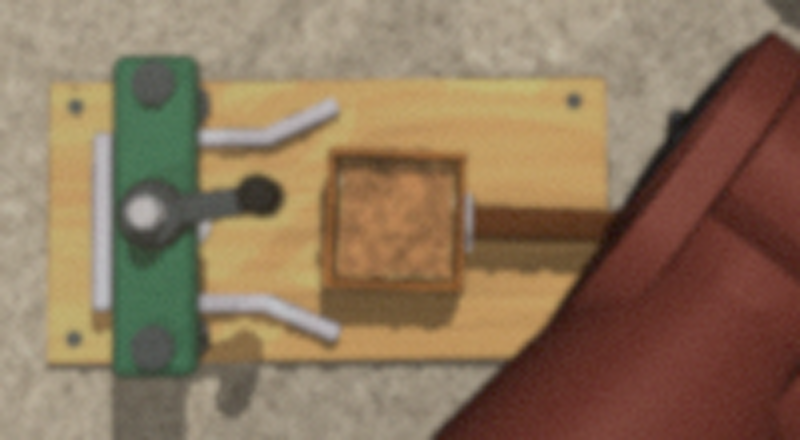

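Request:
move_arm:
  increments:
    - {"dx":0.07,"dy":0.2,"dz":0,"turn":0.1}
    - {"dx":0.07,"dy":0.2,"dz":0,"turn":0.1}
    - {"dx":0.07,"dy":0.2,"dz":0,"turn":0.1}
    - {"dx":0.07,"dy":0.2,"dz":0,"turn":0.1}
    - {"dx":0,"dy":0.2,"dz":0,"turn":0}
    - {"dx":0,"dy":0,"dz":0,"turn":0}

```text
time_s: 5.62
position: [0.507, -0.2002, 0.0496]
ee_rot: [[0.002, 1.0, 0.001], [1.0, -0.002, -0.0], [-0.0, 0.001, -1.0]]
wrist_force: [0.9, -2.9, 3.1]
finger_gap: 0.223
```

Run:
```python
from h import *
s=get_state(); print(s['time_s'],s['position'],s['ee_rot'][:,1],s['wrist_force'],s['torque'],s['finger_gap'])
im=save('scene','s5.png'); 
im=save('top','t5.png'); c=im[210:320,170:370]; cv2.imwrite('pics/t5z.png',cv2.resize(c,None,fx=4,fy=4,interpolation=cv2.INTER_CUBIC)[:,:,::-1])
```

```text
5.625 [ 0.50699471 -0.20022225  0.04962139] [ 9.99998155e-01 -1.81055664e-03  6.42451974e-04] [ 0.91923104 -2.87923446  3.10676586] [-0.25735011 -0.23416354 -0.09307751] 0.22335979285983412
```

View pics/t5z.png

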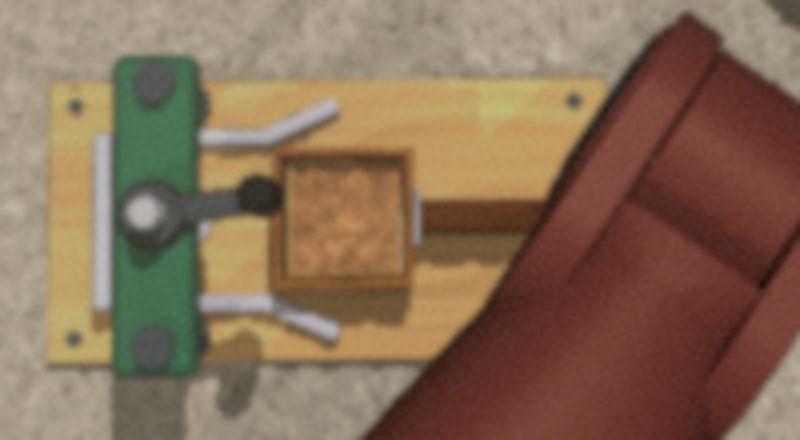

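View pics/s5.png

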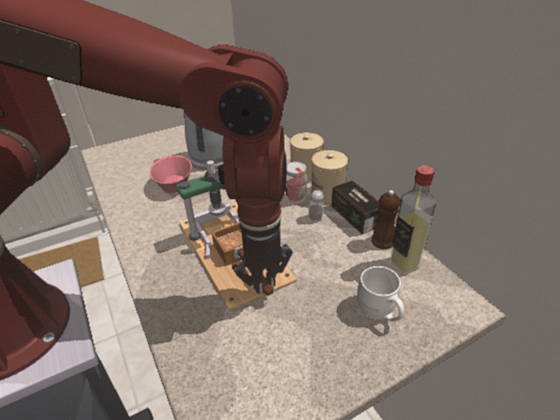

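The caddy is straight and centred: its rows 150-290 sit between the guides at rows 145 and 297 in the zoomed view. I'll keep sliding.

Request:
move_arm:
  increments:
    - {"dx":0,"dy":0.3,"dz":0,"turn":0}
    - {"dx":0,"dy":0.3,"dz":0,"turn":0}
    - {"dx":0,"dy":0.3,"dz":0,"turn":0}
    - {"dx":0,"dy":0.3,"dz":0,"turn":0}
    - {"dx":0,"dy":0.3,"dz":0,"turn":0}
    - {"dx":0,"dy":0.3,"dz":0,"turn":0}
    - {"dx":0,"dy":0.2,"dz":0,"turn":0}
    - {"dx":0,"dy":0,"dz":0,"turn":0}

```text
time_s: 6.72
position: [0.5068, -0.14, 0.0494]
ee_rot: [[0.002, 1.0, 0.0], [1.0, -0.002, 0.0], [0.0, 0.0, -1.0]]
wrist_force: [1.5, -1.8, 3.5]
finger_gap: 0.225
```

Run:
```python
from h import *
s=get_state(); print(s['time_s'],s['position'],s['ee_rot'][:,1],s['wrist_force'],s['torque'],s['finger_gap'])
im=save('scene','s6.png'); 
im=save('top','t6.png'); c=im[210:320,170:370]; cv2.imwrite('pics/t6z.png',cv2.resize(c,None,fx=4,fy=4,interpolation=cv2.INTER_CUBIC)[:,:,::-1])
```

```text
6.725 [ 0.50676922 -0.14001941  0.04938081] [ 9.99998283e-01 -1.83649222e-03  2.45622185e-04] [ 1.5154522  -1.80788855  3.5437143 ] [-0.16794609 -0.29548249 -0.06959982] 0.225010644079053
```

View pics/t6z.png

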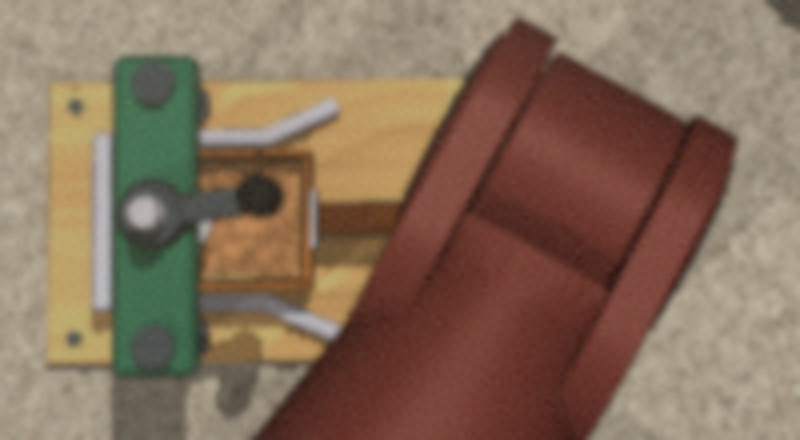

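View pics/s6.png

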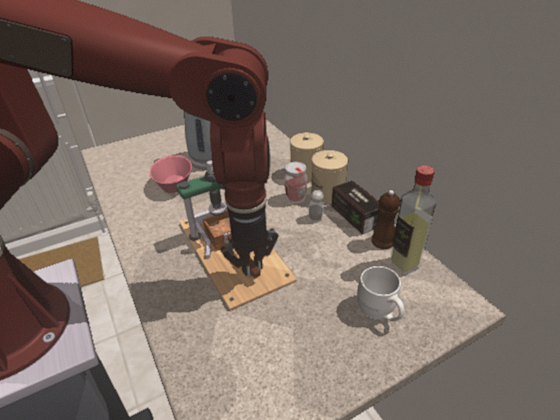

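Request:
move_arm:
  increments:
    - {"dx":0,"dy":0.25,"dz":0,"turn":0}
    - {"dx":0,"dy":0.25,"dz":0,"turn":0}
    - {"dx":0,"dy":0.25,"dz":0,"turn":0}
    - {"dx":0,"dy":0.25,"dz":0,"turn":0}
    - {"dx":0,"dy":0.05,"dz":0,"turn":0}
    - {"dx":0,"dy":0,"dz":0,"turn":0}

```text
time_s: 7.58
position: [0.5068, -0.1091, 0.0494]
ee_rot: [[0.002, 1.0, 0.0], [1.0, -0.002, -0.0], [-0.0, 0.0, -1.0]]
wrist_force: [-0.5, -3.8, 4.7]
finger_gap: 0.223
```

Request:
move_arm:
  increments:
    - {"dx":0,"dy":0.05,"dz":0,"turn":0}
    - {"dx":0,"dy":0.05,"dz":0,"turn":0}

```text
time_s: 7.82
position: [0.5068, -0.1064, 0.0495]
ee_rot: [[0.003, 1.0, 0.0], [1.0, -0.003, -0.001], [-0.001, 0.0, -1.0]]
wrist_force: [-0.1, -5.9, 4.4]
finger_gap: 0.226
```

Request:
move_arm:
  increments:
    - {"dx":0,"dy":0.04,"dz":0,"turn":0}
    - {"dx":0,"dy":0.04,"dz":0,"turn":0}

```text
time_s: 8.07
position: [0.5068, -0.104, 0.0494]
ee_rot: [[0.003, 1.0, 0.0], [1.0, -0.003, -0.001], [-0.001, 0.0, -1.0]]
wrist_force: [0.8, -9.7, 4.7]
finger_gap: 0.225
```

Request:
move_arm:
  increments:
    - {"dx":0,"dy":0.04,"dz":0,"turn":0}
    - {"dx":0,"dy":0,"dz":0,"turn":0}

```text
time_s: 8.32
position: [0.507, -0.1039, 0.0496]
ee_rot: [[0.003, 1.0, 0.0], [1.0, -0.003, -0.003], [-0.003, 0.0, -1.0]]
wrist_force: [0.1, -11.7, 3.4]
finger_gap: 0.224
```

Request:
move_arm:
  increments:
    - {"dx":0,"dy":0.04,"dz":0,"turn":0}
    - {"dx":0,"dy":0,"dz":0,"turn":0}

```text
time_s: 8.57
position: [0.5071, -0.1038, 0.0498]
ee_rot: [[0.004, 1.0, 0.0], [1.0, -0.004, -0.006], [-0.006, 0.0, -1.0]]
wrist_force: [-0.2, -17.4, 2.6]
finger_gap: 0.219
```

Run:
```python
from h import *
s=get_state(); print(s['time_s'],s['position'],s['wrist_force'],s['torque'],s['finger_gap'])
im=save('scene','s7.png'); c=im[150:310,160:310]; cv2.imwrite('pics/s7z.png',cv2.resize(c,None,fx=3.7,fy=3.7)[:,:,::-1])
im=save('top','t7.png'); c=im[210:320,170:370]; cv2.imwrite('pics/t7z.png',cv2.resize(c,None,fx=4,fy=4,interpolation=cv2.INTER_CUBIC)[:,:,::-1])
```

```text
8.575 [ 0.50710528 -0.10381512  0.04984478] [ -0.17078497 -17.35285065   2.61621061] [-3.21405268  0.08317637  0.18047786] 0.21916853156012397
```

View pics/t7z.png

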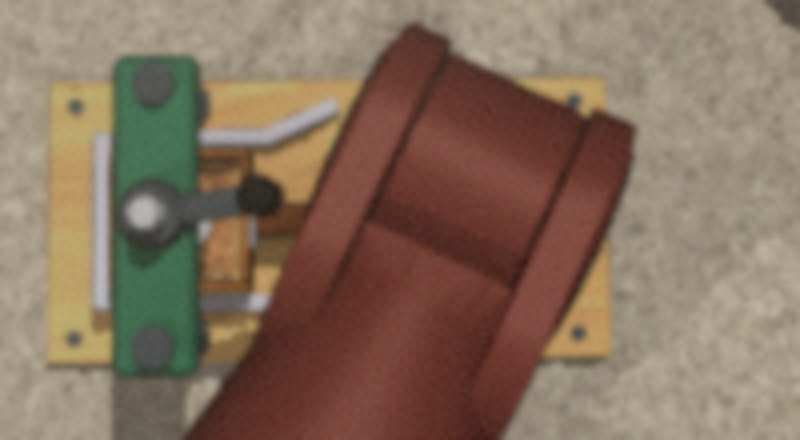

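View pics/s7z.png

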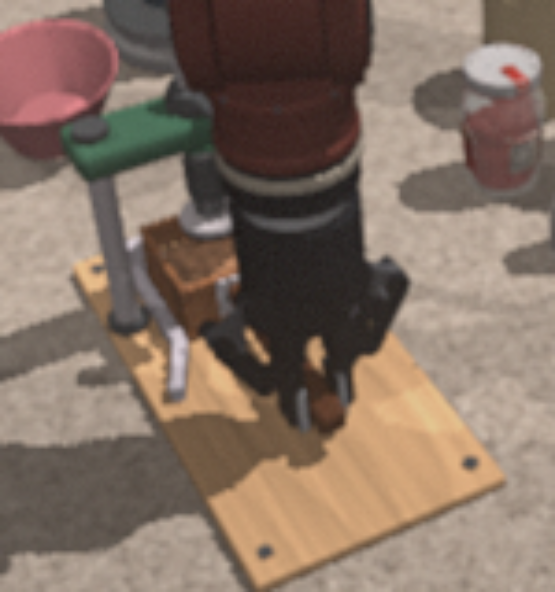

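The caddy rests against the stop: y has stalled at -0.1038 (expected -0.1035) while the force rises to 17 N. I'll ease off, release and lift straight up.

Request:
move_arm:
  increments:
    - {"dx":0,"dy":-0.06,"dz":0,"turn":0}
    - {"dx":0,"dy":0,"dz":0,"turn":0}

```text
time_s: 8.93
position: [0.5071, -0.1039, 0.0497]
ee_rot: [[0.003, 1.0, 0.001], [1.0, -0.003, -0.002], [-0.002, 0.001, -1.0]]
wrist_force: [0.7, -7.0, 5.2]
finger_gap: 0.222
```

Request:
move_arm:
  increments:
    - {"dx":0,"dy":0,"dz":0,"turn":0}
    - {"dx":0,"dy":0,"dz":0,"turn":0}
    - {"dx":0,"dy":0,"dz":0,"turn":0}
    - {"dx":0,"dy":0,"dz":0,"turn":0}
  hand: 45

```text
time_s: 9.43
position: [0.5065, -0.1024, 0.0491]
ee_rot: [[0.002, 1.0, -0.0], [1.0, -0.002, 0.0], [0.0, -0.0, -1.0]]
wrist_force: [0.7, 0.2, 0.1]
finger_gap: 0.529
```

Request:
move_arm:
  increments:
    - {"dx":0,"dy":0,"dz":0.3,"turn":0}
    - {"dx":0,"dy":0,"dz":0.7,"turn":0}
    - {"dx":0,"dy":0,"dz":0.9,"turn":0}
    - {"dx":0,"dy":0,"dz":0.9,"turn":0}
    - {"dx":0,"dy":0,"dz":0.9,"turn":0}
    - {"dx":0,"dy":0,"dz":0.9,"turn":0}
    - {"dx":0,"dy":0,"dz":0.9,"turn":0}
    - {"dx":0,"dy":0,"dz":0.9,"turn":0}
    - {"dx":0,"dy":0,"dz":0.9,"turn":0}
    - {"dx":0,"dy":0,"dz":0.5,"turn":0}
    - {"dx":0,"dy":0,"dz":0,"turn":0}

```text
time_s: 10.8
position: [0.5071, -0.1029, 0.2844]
ee_rot: [[0.002, 1.0, 0.002], [1.0, -0.002, -0.001], [-0.001, 0.002, -1.0]]
wrist_force: [0.3, -0.8, -0.9]
finger_gap: 0.527
```

Run:
```python
from h import *
s=get_state(); print(s['time_s'],s['position'],s['wrist_force'],s['torque'],s['finger_gap'],s['joints'])
im=save('scene','s8.png')
im=save('top','t8.png'); c=im[210:320,170:370]; cv2.imwrite('pics/t8z.png',cv2.resize(c,None,fx=4,fy=4,interpolation=cv2.INTER_CUBIC)[:,:,::-1])
```

```text
10.8 [ 0.50713704 -0.10287972  0.28436331] [ 0.30948229 -0.76161128 -0.93394666] [ 0.03388995 -0.06458532 -0.0510662 ] 0.5267734712213076 [-4.53314305e-01 -1.40429091e-01 -8.80103140e-02  1.62133259e+00
  3.72093305e-05  1.11950605e+00]
```

View pics/t8z.png

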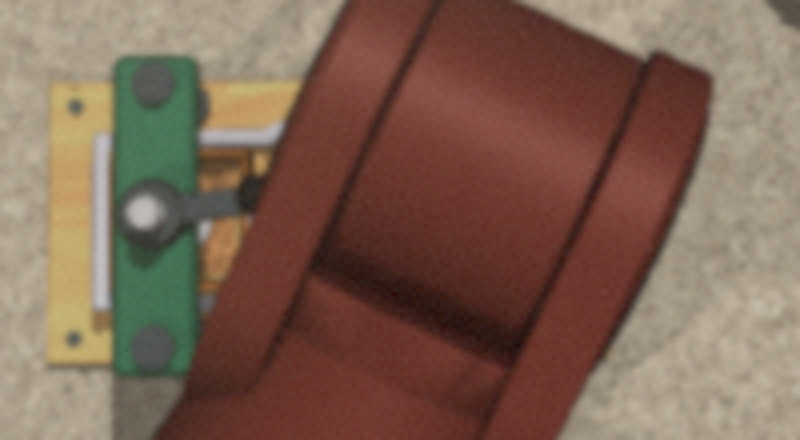

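View pics/s8.png

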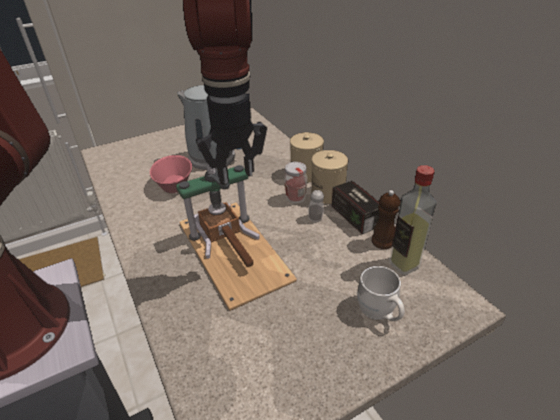

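The caddy stands home with its handle free, ending at about (262, 248). The hand is clear above, so next is the move over the knob.

Request:
move_arm:
  increments:
    - {"dx":0.05,"dy":0.6,"dz":0,"turn":0}
    - {"dx":0.05,"dy":0.7,"dz":0,"turn":0}
    - {"dx":0.05,"dy":0.7,"dz":0,"turn":0}
    - {"dx":0.05,"dy":0.7,"dz":0,"turn":0}
    - {"dx":0.05,"dy":0.5,"dz":0,"turn":0}
    - {"dx":0.02,"dy":0.27,"dz":0,"turn":0}
    - {"dx":0,"dy":0,"dz":0,"turn":0}

```text
time_s: 11.78
position: [0.5148, 0.0018, 0.2832]
ee_rot: [[0.001, 1.0, -0.0], [1.0, -0.001, -0.0], [-0.0, -0.0, -1.0]]
wrist_force: [-0.4, 0.4, 0.8]
finger_gap: 0.522
```

Run:
```python
from h import *
s=get_state(); print(s['time_s'],s['position'],s['wrist_force'])
im=save('scene','s9.png'); c=im[110:270,160:310]; cv2.imwrite('pics/s9z.png',cv2.resize(c,None,fx=3.7,fy=3.7)[:,:,::-1])
r=landmark_of('scene','crank_knob'); print(r, [atz('scene',x['point'],.213) for x in r])
r=landmark_of('scene','caddy'); print(r, [atz('scene',x['point'],.012) for x in r])
```

```text
11.775 [0.51479481 0.0017898  0.28315786] [-0.42752583  0.40251999  0.81550404]
[{'point': [173.2, 225.0], 'p': 0.56}] [array([5.20609917e-01, 3.85563270e-04, 2.13000000e-01])]
[{'point': [229.4, 221.1], 'p': 0.64}] [array([0.50847134, 0.05232611, 0.012     ])]
```

View pics/s9z.png

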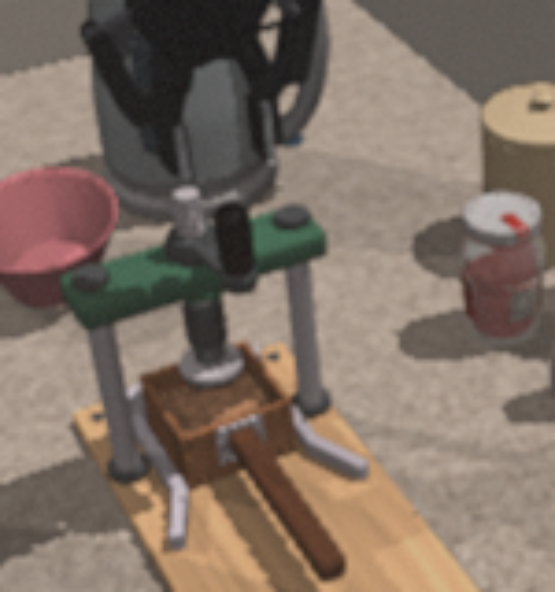

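Run:
```python
from h import *
print(atz('scene',(110+210/3.7,160+233/3.7),.235),atz('scene',(110+240/3.7,160+234.5/3.7),.213), proj('scene',(.5148,.0018,.268)))
```

```text
[ 0.51571234 -0.00567387  0.235     ] [ 0.51477627 -0.00405042  0.213     ] (np.float64(152.39858581383504), np.float64(219.57632266776648))
```

Request:
move_arm:
  increments:
    - {"dx":0,"dy":0,"dz":-0.6,"turn":0}
    - {"dx":0,"dy":0,"dz":-0.6,"turn":0}
    - {"dx":0,"dy":0,"dz":-0.5,"turn":0}
    - {"dx":0,"dy":-0.04,"dz":-0.3,"turn":0}
    - {"dx":0,"dy":0,"dz":-0.2,"turn":0}
    - {"dx":0,"dy":0,"dz":0,"turn":0}

```text
time_s: 12.68
position: [0.5148, 0.0002, 0.2172]
ee_rot: [[0.002, 1.0, -0.0], [1.0, -0.002, 0.0], [0.0, -0.0, -1.0]]
wrist_force: [0.0, 0.1, 0.5]
finger_gap: 0.527
```

Request:
move_arm:
  increments:
    - {"dx":0,"dy":0,"dz":0,"turn":0}
    - {"dx":0,"dy":0,"dz":0,"turn":0}
    - {"dx":0,"dy":0,"dz":0,"turn":0}
    - {"dx":0,"dy":0,"dz":0,"turn":0}
  hand: 0

```text
time_s: 13.18
position: [0.5153, 0.0002, 0.218]
ee_rot: [[0.002, 1.0, 0.001], [1.0, -0.002, -0.0], [-0.0, 0.001, -1.0]]
wrist_force: [1.1, 0.0, 5.4]
finger_gap: 0.242
```

Run:
```python
from h import *
s=get_state(); print(s['time_s'],s['position'],s['wrist_force'],s['torque'],s['finger_gap'])
im=save('scene','s10.png'); c=im[110:270,160:310]; cv2.imwrite('pics/s10z.png',cv2.resize(c,None,fx=3.7,fy=3.7)[:,:,::-1])
```

```text
13.175 [5.15264585e-01 1.61888841e-04 2.18020564e-01] [1.12218458 0.00630254 5.44053007] [ 0.08377326 -0.23853448 -0.04036053] 0.24240056236386048
```

View pics/s10z.png

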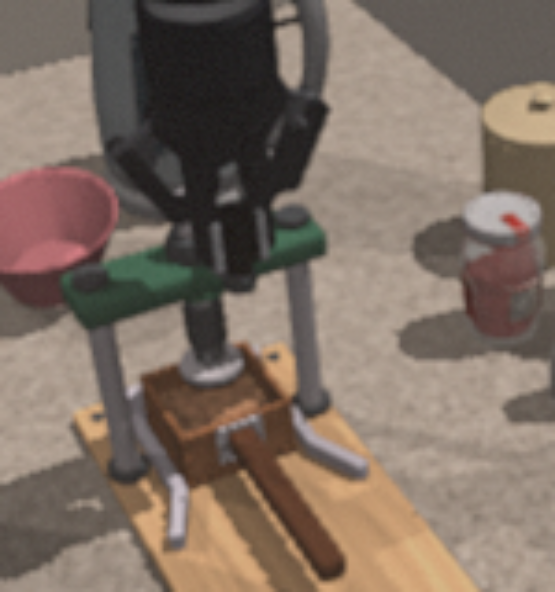

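The knob is held (about 21 mm opening, fingers either side of it at (240, 233) in the zoom). I'll work out the circle steps.

```bash
cat > arc.py <<'E'
import sys,numpy as np
a0,a1,st=map(float,sys.argv[1:4]); R=60/30
n=int(round((a1-a0)/st)); A=np.radians(np.linspace(a0,a1,n+1))
P=np.stack([R*np.cos(A),-R*np.sin(A)],1); q=P[0].round(2)
for i in range(1,n+1):
    d=np.round(P[i]-q,2); q=q+d; print('{"dx": %g, "dy": %g, "dz": 0, "turn": 0},'%(d[0],d[1]), round(np.degrees(A[i]),1))
E
python3 arc.py 82 342 10
```

```text
{"dx": -0.35, "dy": -0.02, "dz": 0, "turn": 0}, 92.0
{"dx": -0.35, "dy": 0.04, "dz": 0, "turn": 0}, 102.0
{"dx": -0.33, "dy": 0.11, "dz": 0, "turn": 0}, 112.0
{"dx": -0.31, "dy": 0.15, "dz": 0, "turn": 0}, 122.0
{"dx": -0.28, "dy": 0.21, "dz": 0, "turn": 0}, 132.0
{"dx": -0.24, "dy": 0.26, "dz": 0, "turn": 0}, 142.0
{"dx": -0.19, "dy": 0.29, "dz": 0, "turn": 0}, 152.0
{"dx": -0.13, "dy": 0.32, "dz": 0, "turn": 0}, 162.0
{"dx": -0.08, "dy": 0.34, "dz": 0, "turn": 0}, 172.0
{"dx": -0.02, "dy": 0.35, "dz": 0, "turn": 0}, 182.0
{"dx": 0.04, "dy": 0.35, "dz": 0, "turn": 0}, 192.0
{"dx": 0.11, "dy": 0.33, "dz": 0, "turn": 0}, 202.0
{"dx": 0.15, "dy": 0.31, "dz": 0, "turn": 0}, 212.0
{"dx": 0.21, "dy": 0.28, "dz": 0, "turn": 0}, 222.0
{"dx": 0.26, "dy": 0.24, "dz": 0, "turn": 0}, 232.0
{"dx": 0.29, "dy": 0.19, "dz": 0, "turn": 0}, 242.0
{"dx": 0.32, "dy": 0.13, "dz": 0, "turn": 0}, 252.0
{"dx": 0.34, "dy": 0.08, "dz": 0, "turn": 0}, 262.0
{"dx": 0.35, "dy": 0.02, "dz": 0, "turn": 0}, 272.0
{"dx": 0.35, "dy": -0.04, "dz": 0, "turn": 0}, 282.0
{"dx": 0.33, "dy": -0.11, "dz": 0, "turn": 0}, 292.0
{"dx": 0.31, "dy": -0.15, "dz": 0, "turn": 0}, 302.0
{"dx": 0.28, "dy": -0.21, "dz": 0, "turn": 0}, 312.0
{"dx": 0.24, "dy": -0.26, "dz": 0, "turn": 0}, 322.0
{"dx": 0.19, "dy": -0.29, "dz": 0, "turn": 0}, 332.0
{"dx": 0.13, "dy": -0.32, "dz": 0, "turn": 0}, 342.0
```

Request:
move_arm:
  increments:
    - {"dx":-0.35,"dy":-0.02,"dz":0,"turn":0}
    - {"dx":-0.35,"dy":0.04,"dz":0,"turn":0}
    - {"dx":-0.33,"dy":0.11,"dz":0,"turn":0}

```text
time_s: 13.6
position: [0.485, 0.004, 0.218]
ee_rot: [[0.002, 1.0, 0.004], [1.0, -0.002, -0.0], [-0.0, 0.004, -1.0]]
wrist_force: [7.5, 1.0, 1.8]
finger_gap: 0.241
```

Request:
move_arm:
  increments:
    - {"dx":-0.31,"dy":0.15,"dz":0,"turn":0}
    - {"dx":-0.28,"dy":0.21,"dz":0,"turn":0}
    - {"dx":-0.24,"dy":0.26,"dz":0,"turn":0}

```text
time_s: 13.98
position: [0.4604, 0.0224, 0.2181]
ee_rot: [[0.002, 1.0, 0.004], [1.0, -0.002, -0.001], [-0.001, 0.004, -1.0]]
wrist_force: [10.3, -0.3, 0.6]
finger_gap: 0.242
```

Request:
move_arm:
  increments:
    - {"dx":-0.19,"dy":0.29,"dz":0,"turn":0}
    - {"dx":-0.13,"dy":0.32,"dz":0,"turn":0}
    - {"dx":-0.08,"dy":0.34,"dz":0,"turn":0}

```text
time_s: 14.35
position: [0.4482, 0.0504, 0.2181]
ee_rot: [[0.003, 1.0, 0.003], [1.0, -0.003, -0.003], [-0.003, 0.003, -1.0]]
wrist_force: [8.0, -5.1, 1.1]
finger_gap: 0.238
```

Request:
move_arm:
  increments:
    - {"dx":-0.02,"dy":0.35,"dz":0,"turn":0}
    - {"dx":0.04,"dy":0.35,"dz":0,"turn":0}
    - {"dx":0.11,"dy":0.33,"dz":0,"turn":0}

```text
time_s: 14.72
position: [0.4515, 0.0811, 0.218]
ee_rot: [[0.003, 1.0, 0.002], [1.0, -0.003, -0.003], [-0.003, 0.002, -1.0]]
wrist_force: [2.2, -8.2, 5.3]
finger_gap: 0.245
```

Request:
move_arm:
  increments:
    - {"dx":0.15,"dy":0.31,"dz":0,"turn":0}
    - {"dx":0.21,"dy":0.28,"dz":0,"turn":0}
    - {"dx":0.26,"dy":0.24,"dz":0,"turn":0}

```text
time_s: 15.1
position: [0.4695, 0.1062, 0.218]
ee_rot: [[0.003, 1.0, -0.0], [1.0, -0.003, -0.003], [-0.003, -0.0, -1.0]]
wrist_force: [-3.4, -7.4, 7.4]
finger_gap: 0.24
```

Request:
move_arm:
  increments:
    - {"dx":0.29,"dy":0.19,"dz":0,"turn":0}
    - {"dx":0.32,"dy":0.13,"dz":0,"turn":0}
    - {"dx":0.34,"dy":0.08,"dz":0,"turn":0}

```text
time_s: 15.48
position: [0.4974, 0.1189, 0.218]
ee_rot: [[0.002, 1.0, -0.001], [1.0, -0.002, -0.001], [-0.001, -0.001, -1.0]]
wrist_force: [-6.6, -2.6, 9.6]
finger_gap: 0.241
```

Request:
move_arm:
  increments:
    - {"dx":0.35,"dy":0.02,"dz":0,"turn":0}
    - {"dx":0.35,"dy":-0.04,"dz":0,"turn":0}
    - {"dx":0.33,"dy":-0.11,"dz":0,"turn":0}

```text
time_s: 15.85
position: [0.5284, 0.1159, 0.218]
ee_rot: [[0.001, 1.0, -0.001], [1.0, -0.001, 0.002], [0.002, -0.001, -1.0]]
wrist_force: [-6.2, 5.1, 9.6]
finger_gap: 0.236
```

Request:
move_arm:
  increments:
    - {"dx":0.31,"dy":-0.15,"dz":0,"turn":0}
    - {"dx":0.28,"dy":-0.21,"dz":0,"turn":0}
    - {"dx":0.24,"dy":-0.26,"dz":0,"turn":0}

```text
time_s: 16.23
position: [0.5539, 0.0978, 0.218]
ee_rot: [[0.001, 1.0, 0.0], [1.0, -0.001, 0.003], [0.003, 0.0, -1.0]]
wrist_force: [-2.6, 7.2, 8.3]
finger_gap: 0.24
```

```bash
python3 - <<'E'
from h import *
from scipy.optimize import least_squares
s=get_state(); p=s['position']; print(s['time_s'],p,s['wrist_force'])
P=np.array([[.485,.004],[.4604,.0224],[.4482,.0504],[.4515,.0811],[.4695,.1062],[.4974,.1189],[.5284,.1159],p[:2]])
r=least_squares(lambda v:np.hypot(P[:,0]-v[0],P[:,1]-v[1])-v[2],[.507,.06,.06]); print(r.x,r.fun*1e3)
print(np.degrees(np.arctan2(-(P[:,1]-r.x[1]),P[:,0]-r.x[0]))%360)
E
python3 arc.py 322 482 5
```

```text
16.225 [0.55391364 0.09778365 0.21801108] [-2.57120824  7.16696508  8.33276081]
[0.5075147  0.05966336 0.06004344] [ 0.00089231  0.02613024 -0.00975294 -0.06697742  0.04629342  0.05053997
 -0.05381368  0.00668829]
[112.0223313  141.65926751 171.12363926 200.9416802  230.75541087
 260.31015431 290.37411389 320.59427688]
{"dx": 0.1, "dy": -0.14, "dz": 0, "turn": 0}, 327.0
{"dx": 0.09, "dy": -0.15, "dz": 0, "turn": 0}, 332.0
{"dx": 0.07, "dy": -0.16, "dz": 0, "turn": 0}, 337.0
{"dx": 0.06, "dy": -0.16, "dz": 0, "turn": 0}, 342.0
{"dx": 0.05, "dy": -0.17, "dz": 0, "turn": 0}, 347.0
{"dx": 0.03, "dy": -0.17, "dz": 0, "turn": 0}, 352.0
{"dx": 0.02, "dy": -0.18, "dz": 0, "turn": 0}, 357.0
{"dx": -0, "dy": -0.17, "dz": 0, "turn": 0}, 362.0
{"dx": -0.01, "dy": -0.17, "dz": 0, "turn": 0}, 367.0
{"dx": -0.03, "dy": -0.18, "dz": 0, "turn": 0}, 372.0
{"dx": -0.05, "dy": -0.16, "dz": 0, "turn": 0}, 377.0
{"dx": -0.06, "dy": -0.17, "dz": 0, "turn": 0}, 382.0
{"dx": -0.07, "dy": -0.16, "dz": 0, "turn": 0}, 387.0
{"dx": -0.08, "dy": -0.15, "dz": 0, "turn": 0}, 392.0
{"dx": -0.1, "dy": -0.14, "dz": 0,
[... 225 characters left out ...]
}, 417.0
{"dx": -0.15, "dy": -0.09, "dz": 0, "turn": 0}, 422.0
{"dx": -0.16, "dy": -0.07, "dz": 0, "turn": 0}, 427.0
{"dx": -0.16, "dy": -0.06, "dz": 0, "turn": 0}, 432.0
{"dx": -0.17, "dy": -0.05, "dz": 0, "turn": 0}, 437.0
{"dx": -0.17, "dy": -0.03, "dz": 0, "turn": 0}, 442.0
{"dx": -0.18, "dy": -0.02, "dz": 0, "turn": 0}, 447.0
{"dx": -0.17, "dy": 0, "dz": 0, "turn": 0}, 452.0
{"dx": -0.17, "dy": 0.01, "dz": 0, "turn": 0}, 457.0
{"dx": -0.18, "dy": 0.03, "dz": 0, "turn": 0}, 462.0
{"dx": -0.16, "dy": 0.05, "dz": 0, "turn": 0}, 467.0
{"dx": -0.17, "dy": 0.06, "dz": 0, "turn": 0}, 472.0
{"dx": -0.16, "dy": 0.07, "dz": 0, "turn": 0}, 477.0
{"dx": -0.15, "dy": 0.08, "dz": 0, "turn": 0}, 482.0
```

Request:
move_arm:
  increments:
    - {"dx":0.1,"dy":-0.14,"dz":0,"turn":0}
    - {"dx":0.09,"dy":-0.15,"dz":0,"turn":0}

```text
time_s: 16.48
position: [0.5599, 0.089, 0.2181]
ee_rot: [[0.001, 1.0, 0.001], [1.0, -0.001, 0.003], [0.003, 0.001, -1.0]]
wrist_force: [-0.4, 7.8, 6.7]
finger_gap: 0.241
```

Request:
move_arm:
  increments:
    - {"dx":0.07,"dy":-0.16,"dz":0,"turn":0}
    - {"dx":0.06,"dy":-0.16,"dz":0,"turn":0}

```text
time_s: 16.73
position: [0.5641, 0.0795, 0.2181]
ee_rot: [[0.001, 1.0, 0.002], [1.0, -0.001, 0.003], [0.003, 0.002, -1.0]]
wrist_force: [3.1, 8.8, 5.7]
finger_gap: 0.241
```

Request:
move_arm:
  increments:
    - {"dx":0.05,"dy":-0.17,"dz":0,"turn":0}
    - {"dx":0.03,"dy":-0.17,"dz":0,"turn":0}

```text
time_s: 16.98
position: [0.5667, 0.0692, 0.2181]
ee_rot: [[0.001, 1.0, 0.003], [1.0, -0.001, 0.003], [0.003, 0.003, -1.0]]
wrist_force: [4.0, 7.0, 4.8]
finger_gap: 0.242
```

Request:
move_arm:
  increments:
    - {"dx":0.02,"dy":-0.18,"dz":0,"turn":0}
    - {"dx":0,"dy":-0.17,"dz":0,"turn":0}

```text
time_s: 17.23
position: [0.5675, 0.0584, 0.2181]
ee_rot: [[0.001, 1.0, 0.003], [1.0, -0.001, 0.002], [0.002, 0.003, -1.0]]
wrist_force: [5.8, 6.1, 3.2]
finger_gap: 0.242
```

Request:
move_arm:
  increments:
    - {"dx":-0.01,"dy":-0.17,"dz":0,"turn":0}
    - {"dx":-0.03,"dy":-0.18,"dz":0,"turn":0}

```text
time_s: 17.48
position: [0.5663, 0.0478, 0.2181]
ee_rot: [[0.001, 1.0, 0.003], [1.0, -0.001, 0.002], [0.002, 0.003, -1.0]]
wrist_force: [6.2, 5.7, 3.8]
finger_gap: 0.244
```

Request:
move_arm:
  increments:
    - {"dx":-0.05,"dy":-0.16,"dz":0,"turn":0}
    - {"dx":-0.06,"dy":-0.17,"dz":0,"turn":0}

```text
time_s: 17.73
position: [0.5635, 0.0382, 0.2182]
ee_rot: [[0.001, 1.0, 0.004], [1.0, -0.001, 0.003], [0.003, 0.004, -1.0]]
wrist_force: [8.5, 8.9, 2.9]
finger_gap: 0.241
```

Request:
move_arm:
  increments:
    - {"dx":-0.07,"dy":-0.16,"dz":0,"turn":0}
    - {"dx":-0.08,"dy":-0.15,"dz":0,"turn":0}

```text
time_s: 17.98
position: [0.559, 0.0288, 0.2181]
ee_rot: [[0.001, 1.0, 0.004], [1.0, -0.001, 0.003], [0.003, 0.004, -1.0]]
wrist_force: [8.9, 7.3, 2.4]
finger_gap: 0.241
```

```bash
cat > ft.py <<'E'
from h import *
C=np.array([.5075147,.05966336])
def ft(p,f):
    d=np.array(p[:2])-C; a=np.arctan2(-d[1],d[0]); return np.degrees(a)%360, f[0]*np.sin(a)+f[1]*np.cos(a), f[0]*np.cos(a)-f[1]*np.sin(a)
if __name__=='__main__':
    s=get_state(); print(s['time_s'],s['position'],s['wrist_force'],s['torque'],ft(s['position'],s['wrist_force']))
E
python3 ft.py
```

```text
17.975 [0.55900989 0.02882708 0.21814091] [8.90676444 7.34138802 2.44606299] [ 1.61436602 -1.66964309 -0.05298824] (np.float64(30.913960828595723), np.float64(10.874321636095775), np.float64(3.8698268401495284))
```

Resistance stepped from about 6.8 N at 371° to 11.3 N at 381° and stayed there, so contact is at about 376°. The target is therefore about 466°.

Request:
move_arm:
  increments:
    - {"dx":-0.1,"dy":-0.14,"dz":0,"turn":0}
    - {"dx":-0.11,"dy":-0.14,"dz":0,"turn":0}

```text
time_s: 18.23
position: [0.5528, 0.0202, 0.2182]
ee_rot: [[0.001, 1.0, 0.005], [1.0, -0.001, 0.002], [0.002, 0.005, -1.0]]
wrist_force: [9.0, 7.1, 2.0]
finger_gap: 0.243
```

```bash
python3 ft.py
```

```text
18.225 [0.55280808 0.02022934 0.21815373] [9.03611053 7.1386814  2.01109206] [ 1.35558332 -1.77171385 -0.0379924 ] (np.float64(41.04398383207183), np.float64(11.317489726264846), np.float64(2.12755540974661))
```

Request:
move_arm:
  increments:
    - {"dx":-0.13,"dy":-0.12,"dz":0,"turn":0}
    - {"dx":-0.13,"dy":-0.12,"dz":0,"turn":0}
    - {"dx":-0.14,"dy":-0.1,"dz":0,"turn":0}
    - {"dx":-0.15,"dy":-0.09,"dz":0,"turn":0}

```text
time_s: 18.73
position: [0.5364, 0.007, 0.2181]
ee_rot: [[0.001, 1.0, 0.005], [1.0, -0.001, 0.001], [0.001, 0.005, -1.0]]
wrist_force: [9.8, 5.1, 2.3]
finger_gap: 0.243
```

```bash
python3 ft.py
```

```text
18.725 [0.53639128 0.00702149 0.21811902] [9.78739001 5.05635528 2.32013804] [ 1.07744382 -2.00814417  0.07495722] (np.float64(61.253125521250645), np.float64(11.012931760215631), np.float64(0.27398194745473514))
```

Request:
move_arm:
  increments:
    - {"dx":-0.16,"dy":-0.07,"dz":0,"turn":0}
    - {"dx":-0.16,"dy":-0.06,"dz":0,"turn":0}
    - {"dx":-0.17,"dy":-0.05,"dz":0,"turn":0}
    - {"dx":-0.17,"dy":-0.03,"dz":0,"turn":0}
    - {"dx":-0.18,"dy":-0.02,"dz":0,"turn":0}
    - {"dx":-0.17,"dy":0,"dz":0,"turn":0}
    - {"dx":-0.17,"dy":0.01,"dz":0,"turn":0}

```text
time_s: 19.6
position: [0.5012, -0.0001, 0.2181]
ee_rot: [[0.002, 1.0, 0.006], [1.0, -0.002, 0.0], [0.0, 0.006, -1.0]]
wrist_force: [12.2, 2.8, 0.5]
finger_gap: 0.239
```

```bash
python3 ft.py
```

```text
19.6 [ 5.01244710e-01 -6.26539577e-05  2.18117524e-01] [12.15116853  2.83383572  0.4698154 ] [ 0.51086911 -2.50070867 -0.03003746] (np.float64(95.99291511562204), np.float64(11.7888921333996), np.float64(-4.086996922159223))
```

Request:
move_arm:
  increments:
    - {"dx":-0.18,"dy":0.03,"dz":0,"turn":0}
    - {"dx":-0.16,"dy":0.05,"dz":0,"turn":0}

```text
time_s: 19.85
position: [0.4911, 0.002, 0.2181]
ee_rot: [[0.002, 1.0, 0.006], [1.0, -0.002, -0.001], [-0.001, 0.006, -1.0]]
wrist_force: [11.7, -0.7, -1.0]
finger_gap: 0.249
```

```bash
python3 ft.py
```

```text
19.85 [0.49108697 0.00195015 0.21812744] [11.65502577 -0.74379136 -0.96992578] [-0.13298447 -2.52208621 -0.01994335] (np.float64(105.88869558026707), np.float64(11.41337686682127), np.float64(-2.4754150706356435))
```

Crank at 466°, about 90° past contact. I'll ease the load, open the fingers and lift straight up.

Request:
move_arm:
  increments:
    - {"dx":0.03,"dy":0,"dz":0,"turn":0}

```text
time_s: 19.98
position: [0.4908, 0.0021, 0.218]
ee_rot: [[0.002, 1.0, 0.003], [1.0, -0.002, -0.001], [-0.001, 0.003, -1.0]]
wrist_force: [2.3, -1.1, 6.0]
finger_gap: 0.242
```

Request:
move_arm:
  increments:
    - {"dx":0,"dy":0,"dz":0,"turn":0}
    - {"dx":0,"dy":0,"dz":0,"turn":0}
    - {"dx":0,"dy":0,"dz":0,"turn":0}
    - {"dx":0,"dy":0,"dz":0,"turn":0}
  hand: 45

```text
time_s: 20.48
position: [0.4898, 0.0023, 0.2172]
ee_rot: [[0.002, 1.0, -0.0], [1.0, -0.002, 0.0], [0.0, -0.0, -1.0]]
wrist_force: [0.2, -0.5, -1.5]
finger_gap: 0.529
```

Request:
move_arm:
  increments:
    - {"dx":0,"dy":0,"dz":0.3,"turn":0}
    - {"dx":0,"dy":0,"dz":0.6,"turn":0}
    - {"dx":0,"dy":0,"dz":0.8,"turn":0}
    - {"dx":0,"dy":0,"dz":0.8,"turn":0}
    - {"dx":0,"dy":0,"dz":0.8,"turn":0}
    - {"dx":0,"dy":0,"dz":0.4,"turn":0}
    - {"dx":0,"dy":0,"dz":0,"turn":0}

```text
time_s: 21.35
position: [0.4903, 0.0022, 0.3294]
ee_rot: [[0.002, 1.0, 0.002], [1.0, -0.002, -0.0], [-0.0, 0.002, -1.0]]
wrist_force: [0.6, 0.8, -0.2]
finger_gap: 0.529
```

Request:
move_arm:
  increments:
    - {"dx":0,"dy":-0.5,"dz":0,"turn":0}
    - {"dx":0,"dy":-0.9,"dz":0,"turn":0}
    - {"dx":0,"dy":-0.9,"dz":0,"turn":0}
    - {"dx":0,"dy":-0.9,"dz":0,"turn":0}
    - {"dx":0,"dy":-0.9,"dz":0,"turn":0}
    - {"dx":0,"dy":-0.9,"dz":0,"turn":0}
    - {"dx":0,"dy":-0.9,"dz":0,"turn":0}
    - {"dx":0,"dy":-0.5,"dz":0,"turn":0}
    - {"dx":0,"dy":0,"dz":0,"turn":0}

```text
time_s: 22.48
position: [0.4895, -0.1905, 0.3276]
ee_rot: [[0.004, 1.0, -0.001], [1.0, -0.004, 0.001], [0.001, -0.001, -1.0]]
wrist_force: [0.5, 0.3, -0.4]
finger_gap: 0.527
```

Run:
```python
from h import *
s=get_state(); print(s['time_s'],s['position'],s['wrist_force'])
im=save('scene','s11.png')
im=save('top','t11.png'); c=im[210:320,170:370]; cv2.imwrite('pics/t11z.png',cv2.resize(c,None,fx=4,fy=4,interpolation=cv2.INTER_CUBIC)[:,:,::-1])
```

```text
22.475 [ 0.48951662 -0.19048564  0.32758228] [ 0.47346942  0.26029439 -0.41913084]
```

View pics/s11.png

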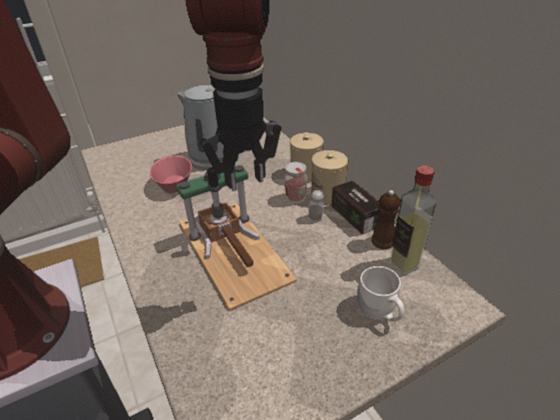

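View pics/t11z.png

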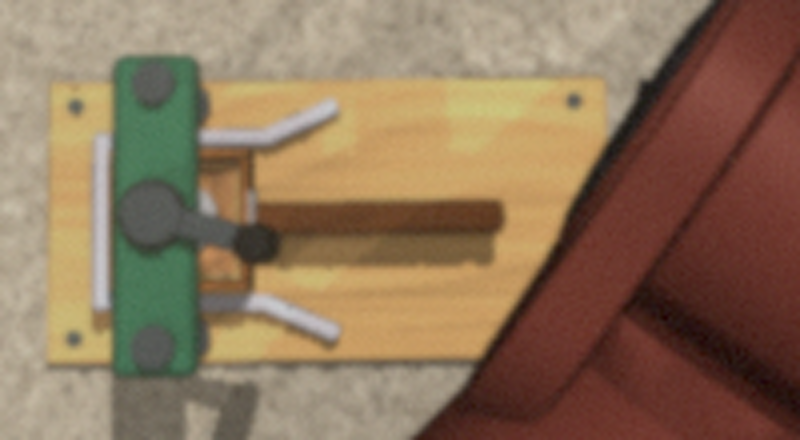

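The pictures show the caddy straight between the guides, its handle tip at y ≈ -0.128 (home would be -0.130). The crank is at about 106°, the foot is down in the caddy and the bystanders have not moved. I'll hand in.

```bash
python3 -c "
from bench import job_done; print(job_done())"
```

```text
the job is handed in; nothing more can be done
None
```

The caddy is home against the stop, the press is clamped about a quarter turn past contact, and I handed the job in at about 22.6 s. No verdict came back.

- **Caddy:** I slid it in by its handle between the guides. It stopped moving at the expected home position, where the push rose to about 17 N, and I then let go. In the last picture the handle tip is within about 2 mm of home.
- **Crank:** I wound it clockwise from about 82° to 466°. The force at the knob rose from about 6.8 N to 11.3 N between 371° and 381°, which I took as contact at about 376°. I stopped about 90° after that, give or take 5°.
- **Force after contact:** It stayed at about 11 to 12 N through the last quarter turn. That was less rise than the 1.5 N a quarter turn described, and within the noise of the readings.
- **Last pictures:** The crank has stayed where I left it, the foot is down in the caddy, the mug, salt shaker and jam jar have not moved, and the robot is touching nothing.

The first two move calls were refused because rows lacked some keys. Nothing moved, and I resent them.

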